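# Press the treadle to drop a stirring stick

### The job

Get a stirring stick from the stick dispenser: press the treadle on its side all the way down to its stop with the gripper, hold it there a moment until the stick has rolled down into the trough, then let the treadle spring back up. Leave the pedal of the little bin alone.

Things in the scene. Friction and masses are not known exactly. Their poses are not given: they have to be found in the camera images.
- treadle_pad (a point): Centre of the top of the treadle's pad: 50 mm square steel plate, rubber-topped, on an arm hinged to an end wall of the fixed, open plywood stick dispenser (140 x 172 mm, 75 mm high). 59 mm outside that wall; 61 mm above the dresser at rest, 38 mm at the stop (23 mm straight down). At rest y points out along the arm, z up, -x to the trough side. Dispenser left or right, bin opposite.
- treadle (a joint): The treadle's hinge angle (rad): 0 at rest (pad sloping 0.2 rad up, outwards), 0.40 down on the stop (sloping 0.2 rad down). A spring returns it; pressing at the pad's centre takes about 3 N to start and 7 N at the stop. The gate that holds the stick back sinks with it and frees the stick in the last third of the travel.
- stick: Round dark wooden stirring stick, 10 mm thick, 150 mm long; origin at its centre, y along it. It lies on the ramp inside the dispenser behind the gate and rolls down by itself within about half a second once the gate is down. It is not to be handled.
- trough (a point): Where the stick's centre comes to rest: middle of the 30 mm wide open trough at the foot of the dispenser's ramp, 5 mm above the trough's floor. Axes as for the treadle's pad at rest.
- bin_pedal (a joint): Pedal angle (rad) of a bystander: a round steel pedal bin, 100 mm across and 130 mm high with a domed lid, its small pedal 36 mm wide close to the dresser. 0 at rest, 0.35 fully down (the lid then opens). Not to be pressed.

How it is judged (in metres and radians):
On the way:
1. the treadle is held down at its stop (angle above 0.36 rad) for 0.2 s (value of joint treadle above 0.36 rad), for 0.2 s.
At the end, for the whole second after the job is handed in: the stick lies at rest in the dispenser's trough (its centre within 20 mm of the trough's middle) and the treadle is back up (angle below 0.06 rad) (distance between stick and trough below 0.02 m and linear speed of stick below 0.03 m/s and value of joint treadle below 0.06 rad); the robot touches nothing.
It fails at once if the bin's pedal is pressed (value of joint bin_pedal above 0.12 rad).
It also fails if it takes over 27 s, if anything falls off the work surface, if the arm or the gripper's body presses on something with over 40 N, if the wrist force passes 120 N, or if a joint passes its speed limit or range.

### The arm

A 6-joint arm with a two-finger parallel gripper is mounted at the origin on the work surface. World frame = base frame: x ahead of the robot, y to its left, z up, the work surface at z = 0. Lengths are in mm, angles in rad, forces in N, time in s.
With the tool pointing down it reaches from about 275 to 1000 mm from the base axis. Payload 8.4 kg.
Tool frame: the origin (TCP) lies midway between the tips of the shut fingers; the grasp point (between the pads) lies 19 mm behind it; z points along the fingers, y is the line along which they close (so a half turn about z gives the same grasp; the last joint's range is limited). The gripper opens to 85 mm and grips with 20 to 120 N. Pads are 22 mm wide; open, the fingers measure 114 mm over their backs; the gripper's body (76 mm by 85 mm) begins 54 mm behind the grasp point. The pads swing forward as they close: fully open they stand 13 mm farther back than shut.
Start: joints at [-1.164, 0.353, 1.633, -0, 1.155, -0.002], TCP at [248.442, -573.502, 231.281] pointing down, gripper open.
Joint ranges: [-2.63, 2.63], [-0.92, 2.1], [0.06, 2.66], [-1.3, 4.44], [0, 2.69], [-3.02, 3.02]. Speed limits (rad/s): [2.22, 2.22, 2.79, 3.14, 3.14, 3.14].

### API

Orientations are given as [roll, pitch, yaw] about the fixed x, y, z axes, in that order (R = Rz(yaw) Ry(pitch) Rx(roll)).
In Python, from rig import r gives the robot as it stands.
- The arm moves only by the shell command python3 -m inch 'ROWS' [OPENING] [FORCE]. ROWS is JSON, a list that holds one entry, the list of rows, each a list of 6 numbers: the shift along the tool's x, y, z scaled (see below), then the turn, a rotation vector about the tool's x, y, z scaled (see below). In form: [[[tx, ty, tz, wx, wy, wz], ...]]. A call has 1 to 8 rows; each row is the pose to reach, as a shift and turn from the pose commanded when the call began, along the tool's axes at that moment, turning the shorter way round; what a row does not reach only later rows make up. The controller multiplies each number of a shift by 20 cm and each number of a turn by pi rad. A row lasts 1/12 s, in which the tool goes at most 41.7 mm and 7.16 degrees, less where a joint would pass 70% of its speed; a pose out of reach is approached as far as the arm can. A call with a number of a shift or a turn outside -1 to 1 is refused whole. A call with a gripper value outside its range is refused whole. OPENING is the gripper's target within -1 to 1 (fully open at 1, half-way at 0, shut at -1), set as the call begins (- or left out, the last holds). The fingers move at their own pace and stop on an object; FORCE is the grip in N (left out, the last holds). Time passes only in rows, so rows that repeat a pose let the fingers close. It gives the time, the measured TCP pose, the force, the opening and the grip force at its end, in the units of the state.
- r.sense(): the state, without advancing time (a new reading comes with each control period).
- r.grab_frame(name): name is "scene" or "top" or "wrist"; returns the picture (420x560x3 uint8, red, green, blue); there is no depth.
- r.camera_info(name): a dict with "K" (3x3 intrinsics, pixels), "distortion" ([k1, k2, p1, p2, k3] as OpenCV has them; the pictures are not rectified), "rvec" (rotation vector, rad) and "tvec" (3), from world to camera coordinates, as OpenCV has them; the wrist camera has in their place "mount" (4x4, takes a point from camera to tool coordinates, whose origin is the TCP and whose axes are the flange's). Camera axes: x right, y down, z forward; pixel columns grow to the right and rows downward; lengths in mm; the calibration is good to about 2 mm. A picture is of the moment at which its call begins: read the wrist's pose just before it. camera_info takes no time and is no camera call.
- r.sign_off(): hands the job in; it is judged then, once.
The state is a dict: "clock": time; "qpos": joint angles; "qvel": joint speeds; "joint_efforts": joint torques, N m; "eef_pos": TCP position; "tcp_rot": TCP orientation; "contact_force": force on the tool from outside, world axes, zero at the start; "wrist_torque": the same for the moment, N m; "opening": opening from 0.0 (shut) to 1.0 (fully open); "grasp_force": force on a finger pad.
Only numpy, scipy, OpenCV 4.12 (cv2) and the standard library are available. Lean on these libraries where they do the work, as an engineer would, in place of code of your own. Each camera call takes 0.05 s, during which the arm holds its last target. There are 200 camera calls.

## Working session

There is one attempt and no reset: what is moved stays moved. The work goes in short steps, Python scripts to look and compute and a shell command to move; the robot and the scene stay as the last step left them, time stands still between calls to the robot, and variables do not carry over. Pictures are saved under pics/ and viewed, at most 10 in all, crops included, and the job is handed in when it is done.

```bash
mkdir -p pics
python3 - <<'E'
from rig import r
import cv2
for n in("scene","top"):
    cv2.imwrite(f"pics/{n}0.png",cv2.cvtColor(r.grab_frame(n),cv2.COLOR_RGB2BGR))
    print(r.camera_info(n))
print(r.sense())
E
```

```text
{'K': array([[502.13869074,   0.        , 282.09268621],
       [  0.        , 502.13869074, 205.99239305],
       [  0.        ,   0.        ,   1.        ]]), 'distortion': array([-0.01464221,  0.        ,  0.        ,  0.        ,  0.        ]), 'rvec': array([ 2.25778787,  1.31539616, -0.410147  ]), 'tvec': array([-313.05109312, -311.25851176, 1365.24375453])}
{'K': array([[488.17968485,   0.        , 276.59687034],
       [  0.        , 488.17968485, 210.19669365],
       [  0.        ,   0.        ,   1.        ]]), 'distortion': array([-0.0603106,  0.       ,  0.       ,  0.       ,  0.       ]), 'rvec': array([ 2.07394828, -2.13710157,  0.16949953]), 'tvec': array([ 69.74497206, 539.18627736, 818.56534457])}
{'clock': 0.1, 'qpos': array([-1.16440124e+00,  3.53592580e-01,  1.63404856e+00, -1.25085646e-05,
        1.15518385e+00, -2.38922311e-03]), 'qvel': array([ 0.00052172, -0.00153563, -0.0020029 , -0.0010973 , -0.00055697,
       -0.00075036]), 'joint_efforts': array([ 4.13147909e-04, -6.06356192e+01, -3.42819142e+01,  5.20839819e-05,
        3.98034404e-03, -2.46974643e-06]), 'eef_pos': array([ 248.27190536, -573.11962123,  230.63299191]), 'tcp_rot': array([-3.14036029e+00,  8.49311125e-06,  4.08789369e-01]), 'contact_force': array([ 0.38793518, -0.10835778,  0.68996172]), 'wrist_torque': array([ 0.05591274,  0.03188676, -0.00563763]), 'grasp_force': 0.0, 'opening': 0.9992521539197876}
```

View pics/scene0.png

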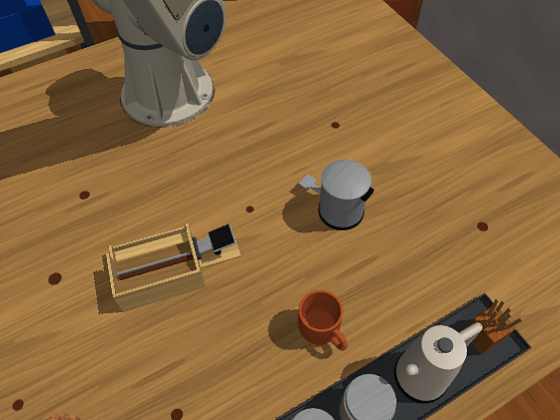

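View pics/top0.png

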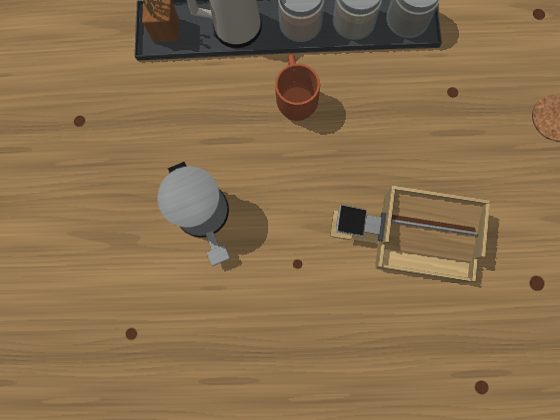

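The treadle's black pad is at about (221,238) in the scene view and (351,220) in the top view. It points towards the bin, which sits at (345,190) and (190,200). I'll segment the pad and triangulate it.

```bash
cat > h.py <<'E'
import cv2, numpy as np
from rig import r
def cam(n):
    c=r.camera_info(n); R=cv2.Rodrigues(c["rvec"])[0]; return c,R,np.ravel(c["tvec"])
def und(n,uv):
    c,_,_=cam(n); return cv2.undistortPoints(np.array(uv,float).reshape(-1,1,2),c["K"],c["distortion"])[:,0]
def plane(n,uv,z):
    _,R,t=cam(n); o=-R.T@t; d=np.c_[und(n,uv),np.ones(len(uv))]@R
    return o+d*((z-o[2])/d[:,2])[:,None]
def tri(a,b):
    P=[np.c_[cam(n)[1],cam(n)[2]] for n in("scene","top")]
    X=cv2.triangulatePoints(P[0],P[1],und("scene",[a]).T,und("top",[b]).T)[:,0]; return X[:3]/X[3]
def blob(n,u,v,w=20,th=50):
    im=cv2.imread(f"pics/{n}0.png"); m=np.zeros(im.shape[:2],np.uint8)
    m[v-w:v+w,u-w:u+w]=(im[v-w:v+w,u-w:u+w].max(2)<th)
    k,l,s,c=cv2.connectedComponentsWithStats(m); i=1+s[1:,4].argmax()
    return c[i],s[i],cv2.boxPoints(cv2.minAreaRect(np.argwhere(l==i)[:,::-1].astype(np.float32)))
E
python3 - <<'E'
from h import *
a=blob("scene",221,238); b=blob("top",351,220)
print(a,b); print("tri",tri(a[0],b[0]))
print("planes",plane("scene",[a[0]],61),plane("top",[b[0]],61))
print("top box",plane("top",b[2],61))
print("disp rim corners",plane("top",[(392,188),(488,203),(476,282),(379,266)],75))
print("bin pedal, bin",plane("top",[(217,255)],15),plane("top",[(190,200)],135))
E
```

```text
(array([220.82338308, 236.96517413]), array([209, 225,  25,  25, 402], dtype=int32), array([[207.04108, 232.10959],
       [227.75342, 224.34247],
       [234.32877, 241.87671],
       [213.61642, 249.64383]], dtype=float32)) (array([351.61797753, 219.99518459]), array([338, 206,  28,  29, 623], dtype=int32), array([[337.45996, 230.77997],
       [341.07996, 205.43997],
       [365.86   , 208.97998],
       [362.24   , 234.31998]], dtype=float32))
tri [518.26219602 -78.0989141   57.56163741]
planes [[520.35547542 -78.35867042  61.        ]] [[517.58584965 -77.92625214  61.        ]]
top box [[ 499.28268287  -52.17205961   61.        ]
 [ 544.25413973  -60.81818611   61.        ]
 [ 536.43075078 -104.06750021   61.        ]
 [ 491.63485724  -95.02035405   61.        ]]
disp rim corners [[ 569.52133561 -149.78428187   75.        ]
 [ 537.22646977 -315.00262698   75.        ]
 [ 402.16277736 -280.23785866   75.        ]
 [ 434.60071187 -118.18627951   75.        ]]
bin pedal, bin [[468.07569474 166.76220208  15.        ]] [[546.74374483 192.25778015 135.        ]]
```

The pad centre is at about (518, -78, 61), and the arm points outwards along (0.18, 0.98). I'll move horizontally above it with the fingers shut, then look again.

```bash
python3 -m inch '[[[0.2,-0.16,0,0,0,0],[0.4,-0.31,0,0,0,0],[0.6,-0.47,0,0,0,0],[0.745,-0.583,0,0,0,0],[0.745,-0.583,0,0,0,0]]]' -1 40
python3 -m inch '[[[0.2,-0.16,0,0,0,0],[0.4,-0.31,0,0,0,0],[0.6,-0.47,0,0,0,0],[0.745,-0.583,0,0,0,0],[0.745,-0.583,0,0,0,0]]]'
python3 -m inch '[[[0.2,-0.16,0,0,0,0],[0.4,-0.31,0,0,0,0],[0.6,-0.47,0,0,0,0],[0.745,-0.583,0,0,0,0],[0.745,-0.583,0.3,0,0,0],[0.745,-0.583,0.5,0,0,0],[0.745,-0.583,0.5,0,0,0]]]'
```

```text
clock: 0.52
eef_pos: [339.6, -403.6, 230.8]
tcp_rot: [-3.14, -0.001, 0.409]
contact_force: [0.8, -0.3, -0.0]
opening: 0.297
grasp_force: 0.0
clock: 0.93
eef_pos: [430.2, -237.7, 231.2]
tcp_rot: [-3.141, -0.001, 0.41]
contact_force: [0.2, -0.4, 0.1]
opening: -0.001
grasp_force: 0.0
clock: 1.52
eef_pos: [518.0, -72.9, 127.5]
tcp_rot: [-3.139, 0.003, 0.411]
contact_force: [-1.0, -0.2, -0.3]
opening: 0.0
grasp_force: 0.0
```

Run:
```python
from h import *
a=r.grab_frame("wrist"); b=r.grab_frame("scene")[180:320,80:280]
cv2.imwrite("pics/w1.png",cv2.cvtColor(np.hstack([cv2.resize(a,(400,300)),cv2.resize(b,(400,300))]),cv2.COLOR_RGB2BGR))
print(r.sense()["eef_pos"])
```

```text
[516.7797571  -73.71573016 127.65910442]
```

View pics/w1.png

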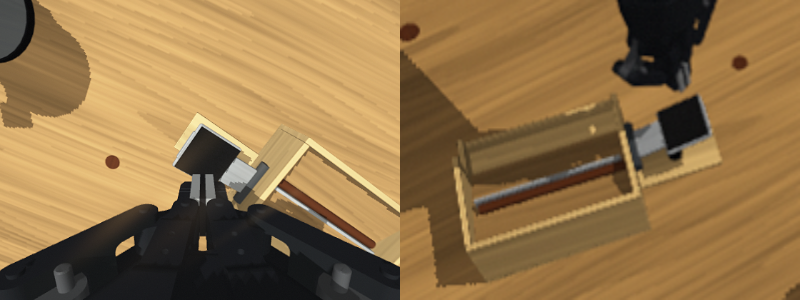

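The shut finger tips, at (205,178) in the wrist view, are above the pad at (207,150), which looks right given the perspective. I'll go down to near contact, then press in steps while watching the force.

```bash
python3 -m inch '[[[0,0,0.12,0,0,0],[0,0,0.24,0,0,0],[0,0,0.3,0,0,0],[0,0,0.3,0,0,0]]]'
python3 -m inch '[[[0,0,0.02,0,0,0],[0,0,0.04,0,0,0],[0,0,0.06,0,0,0],[0,0,0.08,0,0,0],[0,0,0.08,0,0,0],[0,0,0.08,0,0,0]]]'
```

```text
clock: 1.95
eef_pos: [518.6, -75.2, 70.4]
tcp_rot: [-3.14, 0.002, 0.408]
contact_force: [-0.6, 0.0, 0.7]
opening: 0.002
grasp_force: 0.0
clock: 2.45
eef_pos: [520.3, -75.0, 55.7]
tcp_rot: [3.141, -0.001, 0.409]
contact_force: [0.5, 0.6, 2.8]
opening: -0.002
grasp_force: 1.2
```

Contact made at about 3 N. I'll press on down to the stop.

```bash
python3 -m inch '[[[0,0,0.02,0,0,0],[0,0,0.04,0,0,0],[0,0,0.06,0,0,0],[0,0,0.07,0,0,0],[0,0,0.07,0,0,0]]]'
python3 -m inch '[[[0,0,0.005,0,0,0],[0,0,0.01,0,0,0],[0,0,0.015,0,0,0],[0,0,0.015,0,0,0],[0,0,0.015,0,0,0]]]'
```

```text
clock: 2.87
eef_pos: [520.1, -74.9, 41.0]
tcp_rot: [3.141, -0.001, 0.409]
contact_force: [2.7, 2.0, 4.5]
opening: -0.0
grasp_force: 2.9
clock: 3.28
eef_pos: [520.1, -75.1, 38.4]
tcp_rot: [3.141, -0.001, 0.409]
contact_force: [1.9, 0.6, 6.5]
opening: -0.002
grasp_force: 3.1
```

Force is 6.5 N, so it's close to the stop. I'll press slightly further until the force climbs clearly above 7 N.

```bash
python3 -m inch '[[[0,0,0.005,0,0,0],[0,0,0.01,0,0,0],[0,0,0.01,0,0,0],[0,0,0.01,0,0,0]]]'
```

```text
clock: 3.62
eef_pos: [520.2, -75.2, 36.8]
tcp_rot: [3.141, -0.001, 0.409]
contact_force: [0.5, -0.8, 11.8]
opening: -0.003
grasp_force: 5.7
```

```bash
python3 -m inch '[[[0,0,0.004,0,0,0],[0,0,0.008,0,0,0],[0,0,0.008,0,0,0],[0,0,0.008,0,0,0],[0,0,0.008,0,0,0],[0,0,0.008,0,0,0],[0,0,0.008,0,0,0],[0,0,0.008,0,0,0]]]'
python3 - <<'E'
from h import *
a=r.grab_frame("top")[160:300,310:510]; b=r.grab_frame("scene")[180:320,80:280]
cv2.imwrite("pics/w2.png",cv2.cvtColor(np.hstack([cv2.resize(a,(400,300)),cv2.resize(b,(400,300))]),cv2.COLOR_RGB2BGR))
E
```

```text
clock: 4.28
eef_pos: [520.3, -75.3, 36.2]
tcp_rot: [3.14, -0.001, 0.409]
contact_force: [-3.6, -0.9, 26.9]
opening: -0.002
grasp_force: 12.7
```

View pics/w2.png

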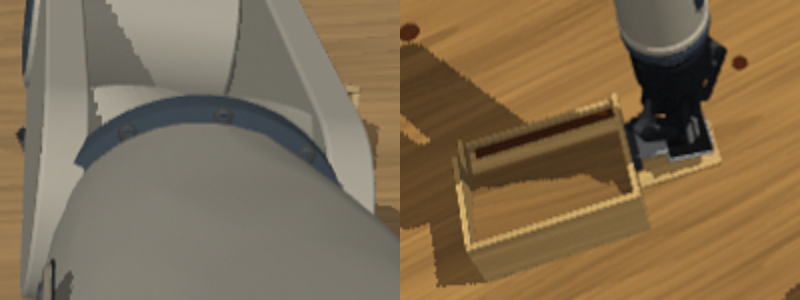

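The force is 27 N, so the treadle is firmly on its stop. In the scene half, the stick has rolled to the robot-side edge of the dispenser, at about (545,130), which is the trough. I'll rise gently.

```bash
python3 -m inch '[[[0,0,-0.03,0,0,0],[0,0,-0.06,0,0,0],[0,0,-0.1,0,0,0],[0,0,-0.14,0,0,0],[0,0,-0.3,0,0,0],[0,0,-0.5,0,0,0],[0,0,-0.7,0,0,0],[0,0,-0.7,0,0,0]]]'
python3 -m inch '[[[-0.2,0.16,0,0,0,0],[-0.4,0.31,0,0,0,0],[-0.6,0.47,0,0,0,0],[-0.745,0.583,0,0,0,0],[-0.745,0.583,0,0,0,0]]]'
python3 -m inch '[[[-0.2,0.16,0,0,0,0],[-0.4,0.31,0,0,0,0],[-0.6,0.47,0,0,0,0],[-0.745,0.583,0,0,0,0],[-0.745,0.583,0,0,0,0]]]'
python3 - <<'E'
from h import *
a=r.grab_frame("top")[160:300,310:510]; b=r.grab_frame("scene")[180:320,80:280]
cv2.imwrite("pics/w3.png",cv2.cvtColor(np.hstack([cv2.resize(a,(400,300)),cv2.resize(b,(400,300))]),cv2.COLOR_RGB2BGR))
E
```

```text
clock: 5.05
eef_pos: [522.6, -75.4, 181.5]
tcp_rot: [3.137, -0.007, 0.409]
contact_force: [2.3, -0.5, 0.9]
opening: -0.002
grasp_force: 0.0
clock: 5.47
eef_pos: [426.3, -243.3, 174.5]
tcp_rot: [-3.141, 0.002, 0.408]
contact_force: [1.1, 0.5, -0.2]
opening: 0.003
grasp_force: 0.0
clock: 5.88
eef_pos: [336.1, -409.9, 174.5]
tcp_rot: [-3.141, 0.001, 0.407]
contact_force: [0.4, 0.9, -0.5]
opening: 0.001
grasp_force: 0.0
```

View pics/w3.png

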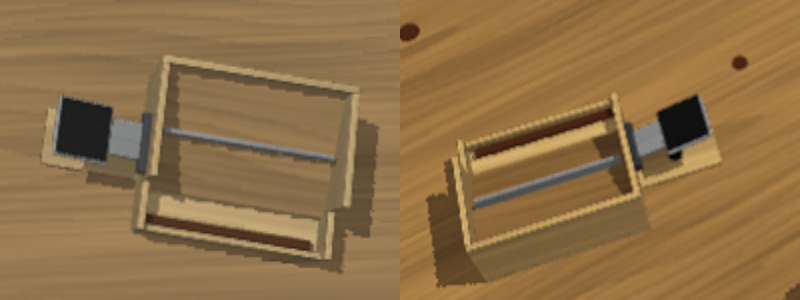

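The stick lies in the trough, at about (230,232) in the top half. The gate and the treadle pad are back up as at the start, and the arm is clear of everything.

```bash
python3 -c "
from rig import r
print(r.sign_off())"
```

```text
the job is handed in; nothing more can be done
None
```

The job is handed in: I pressed the treadle to its stop and held it, the stick rolled into the trough, the treadle sprang back up, and the bin's pedal was never approached; sign-off returned no verdict.

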